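# Reload LED lamp modules onto the sloped test stand in reverse order

## Task

Move the four LED lamp modules from the flat holding rack to the sloped test stand, one per white lane and in reverse order: the lamp that starts nearest to the robot in the rack goes in the stand's farthest lane, the second nearest in the second farthest, and so on. Set each one upright and flat on the slope, centred and square in its lane, long side up the slope, with its lower end resting against the orange cleat, and let go of it.

Things in the scene. Friction and masses are not known exactly. Their poses are not given: they have to be found in the camera images.
- lamp_red: Loose LED lamp module with a red top: a black finned heat sink, a plain block 30 (x) by 56 (y) by 40 mm high (z), about 0.14 kg, its top 8 mm red, with a round white LED board on it. Origin: centre of its underside. Starts upright in bay_red, axes within 0.08 rad of the rack's; grip it across its 30 mm width.
- lamp_yellow: Loose LED lamp module with a yellow top: a black finned heat sink, a plain block 30 (x) by 56 (y) by 40 mm high (z), about 0.14 kg, its top 8 mm yellow, with a round white LED board on it. Origin: centre of its underside. Starts upright in bay_yellow, axes within 0.08 rad of the rack's; grip it across its 30 mm width.
- lamp_green: Loose LED lamp module with a green top: a black finned heat sink, a plain block 30 (x) by 56 (y) by 40 mm high (z), about 0.14 kg, its top 8 mm green, with a round white LED board on it. Origin: centre of its underside. Starts upright in bay_green, axes within 0.08 rad of the rack's; grip it across its 30 mm width.
- lamp_blue: Loose LED lamp module with a blue top: a black finned heat sink, a plain block 30 (x) by 56 (y) by 40 mm high (z), about 0.14 kg, its top 8 mm blue, with a round white LED board on it. Origin: centre of its underside. Starts upright in bay_blue, axes within 0.08 rad of the rack's; grip it across its 30 mm width.
- bay_red: Fixed grey bay plate in the holding rack, 56 (x) by 96 (y) by 6 mm, with a red strip at its +y end. It marks the place in the row where lamp_red stands at the start. Origin: centre of its underside; the lamp stands on its top, 6 mm higher. Axes as the rack's.
- bay_yellow: Fixed grey bay plate in the holding rack, 56 (x) by 96 (y) by 6 mm, with a yellow strip at its +y end. It marks the place in the row where lamp_yellow stands at the start. Origin: centre of its underside; the lamp stands on its top, 6 mm higher. Axes as the rack's.
- bay_green: Fixed grey bay plate in the holding rack, 56 (x) by 96 (y) by 6 mm, with a green strip at its +y end. It marks the place in the row where lamp_green stands at the start. Origin: centre of its underside; the lamp stands on its top, 6 mm higher. Axes as the rack's.
- bay_blue: Fixed grey bay plate in the holding rack, 56 (x) by 96 (y) by 6 mm, with a blue strip at its +y end. It marks the place in the row where lamp_blue stands at the start. Origin: centre of its underside; the lamp stands on its top, 6 mm higher. Axes as the rack's.
- rack: Flat aluminium holding rack, fixed, 290 (x) by 110 (y) by 20 mm; origin: centre of its underside. Its row runs along x (+x end far from the robot). The bays stand on its top at x = -99, -33, 33, 99 mm, y = 0, colours in any order. A fence 36 mm high runs along y = -58 mm. One of rack and test stand is at the left, the other at the right.
- deck: Fixed sloped steel deck of the test stand, 290 (x) by 112 (y) mm. Origin: centre of its upper face, 45 mm up. x: along the row, + far from the robot; y: up the slope (0.26 rad); z: square to the face. White painted lanes 54 mm wide centred at x = -99, -33, 33, 99 mm. Orange cleat on the low edge, 12 mm high, uphill face at y = -42 mm: a lamp touching it has its origin at y = -14 mm.

How it is judged (in metres and radians):
At the end, for the whole second after the job is handed in: Every lamp is at rest on the deck in the lane that reverses the rack's starting order: within 12 mm of the lane's centre line, its lower end no more than 12 mm from the cleat, flat on the slope (within 5 mm and 0.1 rad, lamp side up) and square to the lane within 0.2 rad (((x of bay_red in the frame of rack between -0.114 and -0.084 m and x of lamp_red in the frame of deck between 0.087 and 0.111 m) or (x of bay_red in the frame of rack between -0.048 and -0.018 m and x of lamp_red in the frame of deck between 0.021 and 0.045 m) or (x of bay_red in the frame of rack between 0.018 and 0.048 m and x of lamp_red in the frame of deck between -0.045 and -0.021 m) or (x of bay_red in the frame of rack between 0.084 and 0.114 m and x of lamp_red in the frame of deck between -0.111 and -0.087 m)) and y of lamp_red in the frame of deck between -0.018 and -0.002 m and z of lamp_red in the frame of deck between -0.005 and 0.005 m and angle between the z axis of each of lamp_red, lamp_yellow, lamp_green, lamp_blue and the z axis of deck, either way round below 0.1 rad and angle between the y axis of each of lamp_red, lamp_yellow, lamp_green, lamp_blue and the y axis of deck, either way round below 0.2 rad and angle between each of lamp_red, lamp_yellow, lamp_green, lamp_blue's own z axis and vertical below 0.5 rad and linear speed of each of lamp_red, lamp_yellow, lamp_green, lamp_blue below 0.02 m/s and angular speed of each of lamp_red, lamp_yellow, lamp_green, lamp_blue below 0.2 rad/s and ((x of bay_yellow in the frame of rack between -0.114 and -0.084 m and x of lamp_yellow in the frame of deck between 0.087 and 0.111 m) or (x of bay_yellow in the frame of rack between -0.048 and -0.018 m and x of lamp_yellow in the frame of deck between 0.021 and 0.045 m) or (x of bay_yellow in the frame of rack between 0.018 and 0.048 m and x of lamp_yellow in the frame of deck between -0.045 and -0.021 m) or (x of bay_yellow in the frame of rack between 0.084 and 0.114 m and x of lamp_yellow in the frame of deck between -0.111 and -0.087 m)) and y of lamp_yellow in the frame of deck between -0.018 and -0.002 m and z of lamp_yellow in the frame of deck between -0.005 and 0.005 m and ((x of bay_green in the frame of rack between -0.114 and -0.084 m and x of lamp_green in the frame of deck between 0.087 and 0.111 m) or (x of bay_green in the frame of rack between -0.048 and -0.018 m and x of lamp_green in the frame of deck between 0.021 and 0.045 m) or (x of bay_green in the frame of rack between 0.018 and 0.048 m and x of lamp_green in the frame of deck between -0.045 and -0.021 m) or (x of bay_green in the frame of rack between 0.084 and 0.114 m and x of lamp_green in the frame of deck between -0.111 and -0.087 m)) and y of lamp_green in the frame of deck between -0.018 and -0.002 m and z of lamp_green in the frame of deck between -0.005 and 0.005 m and ((x of bay_blue in the frame of rack between -0.114 and -0.084 m and x of lamp_blue in the frame of deck between 0.087 and 0.111 m) or (x of bay_blue in the frame of rack between -0.048 and -0.018 m and x of lamp_blue in the frame of deck between 0.021 and 0.045 m) or (x of bay_blue in the frame of rack between 0.018 and 0.048 m and x of lamp_blue in the frame of deck between -0.045 and -0.021 m) or (x of bay_blue in the frame of rack between 0.084 and 0.114 m and x of lamp_blue in the frame of deck between -0.111 and -0.087 m)) and y of lamp_blue in the frame of deck between -0.018 and -0.002 m and z of lamp_blue in the frame of deck between -0.005 and 0.005 m); the robot touches nothing.
It also fails if it takes over 102 s, if anything falls off the work surface, if the arm or the gripper's body presses on something with over 40 N, if the wrist force passes 120 N, or if a joint passes its speed limit or range.

## Robot

A 6-joint arm with a two-finger parallel gripper is mounted at the origin on the work surface. World frame = base frame: x ahead of the robot, y to its left, z up, the work surface at z = 0. Lengths are in mm, angles in rad, forces in N, time in s.
With the tool pointing down it reaches from about 300 to 775 mm from the base axis. Payload 14.6 kg.
Tool frame: the origin (TCP) lies on the centre line of the jaws, within the pads' length; the fingertips stand 19 mm ahead of it and the grasp point (between the pads) is the TCP (bot.tip_reach is the distance from the TCP to the fingertips, in mm); y points along the fingers, x is the direction in which the jaws open and shut, and the axes are right-handed (so a half turn about y gives the same grasp; the last joint's range is limited). The gripper opens to 85 mm and grips with 20 to 120 N. Pads are 22 mm wide; open, the fingers measure 114 mm over their backs; the gripper's body (76 mm by 85 mm) begins 54 mm behind the grasp point. The pads swing forward as they close: fully open they stand 13 mm farther back than shut.
Start: joints at [1.259, 0.3, 1.521, -0, 1.321, -0.067], TCP at [133.297, 533.593, 250.281] pointing down, gripper open.
Joint ranges: [-3.03, 3.03], [-0.79, 2.21], [0.23, 2.52], [-1.04, 4.18], [0, 3.07], [-2.55, 2.55]. Speed limits (rad/s): [2.22, 2.22, 2.57, 3.14, 3.14, 3.14].

## Interface

Orientations are given as a unit quaternion [w, x, y, z].
In Python, from rig import bot gives the robot as it stands. Calls block until the motion is done:
- bot.move_to(position, orientation): joint-space move of the TCP to a pose.
- bot.servo_line(position, attitude=None, speed=150, until_force=None): straight line of the TCP; attitude=None keeps the orientation; speed is the mean speed in mm/s. With until_force (N) it stops when the force on the tool has changed by that much, and returns True; else False.
- bot.move_joints(angles): joint-space move.
- bot.move_gripper(opening, grip_force=None): finger opening in mm; grip_force is the grip in N (None keeps the last); returns when the fingers have stopped.
- bot.dwell(seconds).
- bot.ik(position, orientation): joint angles nearest the present ones, or None.
- bot.read_state(): the state.
- bot.read_camera(name): name is "side" or "top"; returns a dict with "image" (480x640x3 uint8, blue, green, red), "depth" (480x640 float32, mm along the optical axis (not along the pixel's ray), 0 where there is no reading), "fovy" (degrees; the focal length in pixels is half the picture's height over the tangent of half this angle, whatever the lens; pixels are square), "cx", "cy" (the principal point, pixels), "eye" and "attitude" of the camera in the world. Camera axes: x right, y down, z forward; pixel columns grow to the right and rows downward; lengths in mm; the calibration is good to about 2 mm. A picture is of the moment at which its call begins.
A pose or a line that the arm cannot do raises bot.MotionError and nothing moves.
- bot.finish_job(): hands the job in, once; it reports no verdict.
The state is a dict: "clock": time; "joint_positions": joint angles; "qvel": joint speeds; "effort": joint torques, N m; "ee_pos": TCP position; "tool_rot": TCP orientation; "ft_force": force on the tool from outside, world axes, zero at the start; "moment": the same for the moment, N m; "grip_width": finger opening in mm.
Only numpy, scipy, OpenCV 4.12 (cv2) and the standard library are available. Lean on these libraries where they do the work, as an engineer would, in place of code of your own. Each camera call takes 0.05 s, during which the arm holds its last target. There are 200 camera calls.

## Working session

There is one attempt and no reset: what is moved stays moved. The work goes in short steps, each a Python script; the robot and the scene stay as the last script left them, time stands still between calls to the robot, and variables do not carry over. Pictures are saved under pics/ and viewed, about 12 in all and at most 16, crops included, and the job is handed in when it is done.

```bash
ls; mkdir -p pics; python3 - <<'E'
from rig import bot
import cv2,numpy as np
for n in("top","side"):
    c=bot.read_camera(n); cv2.imwrite(f"pics/{n}0.png",c["image"]); np.savez(f"{n}0.npz",**c)
    print(n,c["fovy"],c["cx"],c["cy"],c["eye"],c["attitude"],[k for k in c])
print(bot.read_state(),bot.tip_reach)
E
```

```text
pics
top 49.801163977662696 319.4002264360214 240.04804813830887 [368.17812161  -3.82863439 953.76289176] [-0.066015    0.71164693 -0.69565538  0.07255522] ['image', 'depth', 'fovy', 'cx', 'cy', 'eye', 'attitude']
side 51.69291021663549 318.9980973791877 234.06976995963544 [ 460.11743288 -483.01624884  499.23461849] [-0.41458627  0.90838858 -0.04672607  0.02766026] ['image', 'depth', 'fovy', 'cx', 'cy', 'eye', 'attitude']
{'clock': 0.1, 'joint_positions': array([ 1.25939962e+00,  3.00393641e-01,  1.52154243e+00,  5.97528937e-06,
        1.32067490e+00, -6.66315141e-02]), 'qvel': array([-7.39174312e-04, -8.52221567e-04, -2.35094738e-03, -1.55834472e-05,
       -1.64090091e-03, -6.73202863e-04]), 'effort': array([ 2.70183424e-03, -5.44381571e+01, -3.62369192e+01,  6.13814962e-06,
        3.02383094e-03,  4.82741279e-05]), 'ee_pos': array([133.2397415 , 533.41789267, 249.78014058]), 'tool_rot': array([-0.55709869,  0.55749973,  0.43492214, -0.43552019]), 'ft_force': array([-0.17807807, -0.35507909,  0.67286339]), 'moment': array([-0.0835873 ,  0.04856058, -0.00600067]), 'grip_width': 85.14645504141907} 19.0
```

View pics/top0.png

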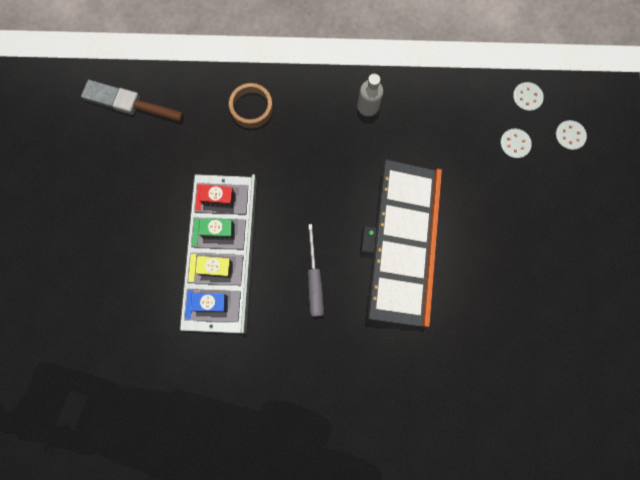

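View pics/side0.png

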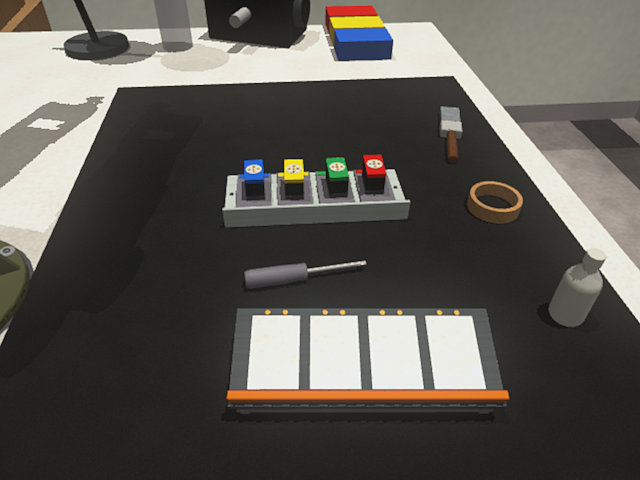

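The top view shows the rack at left (y+), with lamps blue, yellow, green, red from near to far at px (207,303), (212,267), (215,228), (215,194). The stand is at right, with its lanes at x≈400–410 and the cleat on its right (−y) edge. I'll measure both from the depth data.

```bash
cat > h.py <<'E'
import numpy as np, cv2
from scipy.spatial.transform import Rotation as R
def cloud(c):
    h,w=c["depth"].shape; f=h/2/np.tan(np.radians(float(c["fovy"]))/2); d=c["depth"]
    u,v=np.meshgrid(np.arange(w),np.arange(h))
    P=np.stack([(u-c["cx"])/f*d,(v-c["cy"])/f*d,d],-1)
    q=np.array(c["attitude"]); return R.from_quat(q[[1,2,3,0]]).apply(P.reshape(-1,3)).reshape(h,w,3)+c["eye"]
def lamps(c):
    """centre of lamp top & yaw for each colour, from points in the coloured mask"""
    P=cloud(c); hsv=cv2.cvtColor(c["image"],cv2.COLOR_BGR2HSV); H,S,V=[hsv[...,i].astype(int) for i in range(3)]
    out={}
    for n,(a,b) in dict(red=(172,185),yellow=(22,36),green=(50,80),blue=(100,130)).items():
        hh=np.where(H<6,H+180,H)
        out[n]=((hh>=a)&(hh<=b)&(S>120)&(V>60),P)
    return out
E
python3 - <<'E'
from h import *
C={n:dict(np.load(f"{n}0.npz")) for n in("top","side")}
for n,c in C.items():
    P=cloud(c); print(n)
    for k,(m,_) in lamps(c).items():
        m=m&(P[...,2]>50)&(P[...,2]<85)&(P[...,1]>60)&(P[...,0]<700)&(c["depth"]>0)
        p=P[m]; 
        hull=cv2.minAreaRect(p[:,:2].astype(np.float32)); print(k,m.sum(),np.median(p,0).round(1),np.round(hull[0],1),np.round(hull[1],1),round(hull[2],1))
    hsv=cv2.cvtColor(c["image"],cv2.COLOR_BGR2HSV)
    W=(hsv[...,1]<40)&(hsv[...,2]>180)&(P[...,1]<0)&(P[...,1]>-250)&(P[...,2]>20)&(P[...,2]<75)&(P[...,0]>200)&(P[...,0]<600)
    l,lab,st,_=cv2.connectedComponentsWithStats(W.astype(np.uint8))
    cs=[];A=[]
    for i in range(1,l):
        if st[i,4]>300:
            p=P[lab==i]; r=cv2.minAreaRect(p[:,:2].astype(np.float32)); cs.append(p.mean(0));A.append(p)
            print("lane",st[i,4],p.mean(0).round(1),np.round(r[0],1),np.round(r[1],1),round(r[2],1))
    A=np.concatenate(A);mu=A.mean(0);nrm=np.linalg.svd(A-mu,full_matrices=False)[2][2];nrm*=np.sign(nrm[2]);print("normal",nrm,np.arccos(nrm[2]))
    O=(hsv[...,0]>5)&(hsv[...,0]<18)&(hsv[...,1]>150)&(P[...,1]<-60)&(P[...,1]>-300)&(P[...,2]<80)&(P[...,2]>5)&(P[...,0]<560)
    n_,lab,st,_=cv2.connectedComponentsWithStats(O.astype(np.uint8)); i=1+st[1:,4].argmax(); p=P[lab==i]
    print("cleat",len(p),p.mean(0).round(1),np.percentile(p,[2,98],axis=0).round(1))
    # in deck coords
    cs=np.array(sorted(cs,key=lambda a:a[0])); ex=cs[-1]-cs[0]; ex-=nrm*(ex@nrm); ex/=np.linalg.norm(ex); ey=np.cross(nrm,ex)
    o=cs.mean(0); print("ex",ex,"ey",ey,"o",o)
    q=(p-o)@np.stack([ex,ey,nrm],1); print("cleat local pct",np.percentile(q,[1,10,50,90,99],axis=0).round(1))
    q=(P.reshape(-1,3)-o)@np.stack([ex,ey,nrm],1); k=(abs(q[:,2])<3)&(abs(q[:,0])<140)&(abs(q[:,1])<70); print("deck y range",np.percentile(q[k,1],[.2,99.8]), "lane y",[np.percentile((a-o)@ey,[2,98]).round(1) for a in [A]])
    # rack fence/top points
    k=(P[...,1]>60)&(P[...,1]<260)&(P[...,2]>12)&(P[...,2]<45)&(P[...,0]<600)&(P[...,0]>150); r=cv2.minAreaRect(P[k][:,:2].astype(np.float32)); print("rack",r,np.percentile(P[k][:,2],[5,25,50,75,95]))
E
```

```text
top
red 370 [622.2 171.7  65.8] [624.5 176.8] [56.6 30.5] 86.4
yellow 364 [493.7 166.1  65.9] [494.9 174.4] [56.9 30.1] 86.2
green 265 [562.2 162.8  65.9] [563.2 173.7] [27.6 54. ] 0.9
blue 381 [431.3 169.4  65.8] [431.9 178.5] [29.2 56.2] 1.4
lane 1021 [ 578.1 -166.3   46.7] [ 579.3 -166.1] [81.8 47.4] 85.0
lane 1318 [ 517.5 -159.1   46.9] [ 517.7 -159.8] [81.5 55.1] 84.2
lane 1374 [ 451.9 -152.6   46.8] [ 452.  -153.1] [81.5 54.5] 84.2
normal [-0.0265813  -0.25539244  0.96647201] 0.2596807350952637
cleat 572 [ 477.3 -206.3   44. ] [[ 404.4 -217.5   38.7]
 [ 556.3 -195.8   48.1]]
ex [ 0.99418497 -0.10768009 -0.00111121] ey [0.10435358 0.96082241 0.2567696 ] o [ 515.81412553 -159.35973789   46.77106017]
cleat local pct [[-108.4  -56.     3.5]
 [ -95.9  -54.2    7. ]
 [ -35.6  -49.3   10.7]
 [  31.5  -46.2   13. ]
 [  47.7  -45.1   14.7]]
deck y range [-47.63295917  52.95092386] lane y [array([-40.3,  40.3])]
rack ((492.0585632324219, 174.12599182128906), (117.44393920898438, 217.46054077148438), 88.84728240966797) [17.81086679 20.53408031 24.74701864 27.04818865 35.56467642]
side
red
[... 386 characters left out ...]
 [ 577.9 -168.1   44.9] [ 579.9 -165. ] [82.3 47.9] 84.4
normal [-0.02559146 -0.25629768  0.96625906] 0.2605087528570135
cleat 1664 [ 477.1 -207.5   42.1] [[ 403.7 -218.3   33.4]
 [ 556.4 -192.6   45.3]]
ex [ 0.99369233 -0.11208886 -0.00341324] ey [0.10918168 0.96007686 0.25754956] o [ 515.52563221 -160.84033081   45.16189018]
cleat local pct [[-108.2  -55.8   -1.6]
 [ -95.2  -54.3    5.6]
 [ -35.3  -50.1   11.1]
 [  33.1  -45.2   12.4]
 [  48.5  -40.7   13.3]]
deck y range [-59.12374325  53.61279798] lane y [array([-38.3,  42. ])]
rack ((492.2515869140625, 172.687744140625), (118.62286376953125, 217.830078125), 88.82166290283203) [15.78833981 20.05978324 25.0162045  28.35963159 36.70725276]
```

```bash
python3 - <<'E'
from h import *
for n in("top","side"):
    c=dict(np.load(f"{n}0.npz")); P=cloud(c); hsv=cv2.cvtColor(c["image"],cv2.COLOR_BGR2HSV)
    W=(hsv[...,1]<40)&(hsv[...,2]>170)&(P[...,1]<0)&(P[...,1]>-250)&(P[...,2]>20)&(P[...,2]<75)&(P[...,0]>350)&(P[...,0]<700)
    l,lab,st,_=cv2.connectedComponentsWithStats(W.astype(np.uint8)); cs=[]
    for i in range(1,l):
        if st[i,4]>300: cs.append(P[lab==i].mean(0))
    cs=np.array(sorted(cs,key=lambda a:a[0])); print(n,cs.round(1)); d=cs[-1]-cs[0]; print(cs.mean(0),np.arctan2(d[1],d[0]),np.linalg.norm(d))
    for k,(m,_) in lamps(c).items():
        m=m&(P[...,2]>55)&(P[...,2]<85)&(P[...,1]>100)&(P[...,1]<230)&(P[...,0]<700); r=cv2.minAreaRect(P[m][:,:2].astype(np.float32)); print(k,np.round(r[0],1),np.round(r[1],1),round(r[2],1))
E
```

```text
top [[ 451.7 -152.6   46.8]
 [ 517.4 -159.1   46.9]
 [ 583.1 -165.6   47. ]
 [ 648.7 -172.3   47. ]]
[ 550.2340168  -162.40819307   46.91133796] -0.09976896944974291 197.99920671135794
red [624.5 176.8] [56.6 30.5] 86.4
yellow [494.9 174.4] [56.9 30.1] 86.2
green [563.2 173.7] [27.6 54. ] 0.9
blue [431.9 178.5] [29.2 56.2] 1.4
side [[ 451.5 -153.8   45.3]
 [ 517.2 -160.6   45.3]
 [ 583.  -167.3   45.2]
 [ 648.6 -173.9   45.2]]
[ 550.07710068 -163.92199753   45.24851683] -0.10120409506352968 198.1338245688708
red [624.8 176.7] [59.8 29.9] 87.4
yellow [495.4 173.1] [57.4 29. ] 86.7
green [563.7 173.2] [58.2 29.8] 89.6
blue [432.8 178.2] [28.7 58.4] 0.5
```

```bash
cat >> h.py <<'E'
from rig import bot
L=dict(red=(624.6,176.8,-3.3),yellow=(495.1,173.8,-3.6),green=(563.4,173.5,.2),blue=(432.3,178.4,.9))
LANE=dict(blue=99,yellow=33,green=-33,red=-99)
RD=R.from_euler('z',-.1005)*R.from_euler('x',.26)
OD=np.array([550.15,-163.2,45.5])-2*RD.apply([0,1,0])
TOOL=R.from_matrix(np.array([[1,0,0],[0,0,1],[0,-1,0]]).T.T if 0 else np.stack([[1,0,0],[0,0,-1],[0,1,0]],1))
def quat(r,flip=False):
    r=r*TOOL
    if flip: r=r*R.from_euler('y',np.pi)
    return r.as_quat()[[3,0,1,2]]
G=26   # grasp height above the lamp's underside
def pick(n,z=26): x,y,a=L[n]; return np.array([x,y,z+G]),R.from_euler('z',np.radians(a))
def place(n,y,z): return OD+RD.apply([LANE[n],y,z+G])
E
python3 - <<'E'
from h import *
print(R.from_quat(bot.read_state()["tool_rot"][[1,2,3,0]]).as_matrix().round(2)); print(OD)
for n in L:
    for f in(0,1):
        p,r=pick(n); a=bot.ik(p,quat(r,f)); b=bot.ik(p+[0,0,110],quat(r,f)); c=bot.ik(place(n,-14,0),quat(RD,f)); d=bot.ik(place(n,-9,100),quat(RD,f))
        print(n,f,[None if q is None else np.round(q,2) for q in(a,b,c,d)])
E
```

```text
[[ 0.24 -0.   -0.97]
 [ 0.97 -0.    0.24]
 [-0.   -1.    0.  ]]
[ 549.95608244 -165.12302739   44.9858389 ]
red 0 [array([ 0.22,  0.73,  1.37, -0.  ,  1.04,  0.28]), array([ 0.22,  0.6 ,  1.31, -0.  ,  1.24,  0.28]), array([-0.56,  0.45,  1.82,  0.28,  1.01, -0.62]), array([-0.59,  0.31,  1.74,  0.24,  1.23, -0.59])]
red 1 [None, None, array([-0.56,  0.45,  1.82,  0.28,  1.01,  2.52]), array([-0.59,  0.31,  1.74,  0.24,  1.23,  2.55])]
yellow 0 [array([ 0.27,  0.5 ,  1.76, -0.  ,  0.88,  0.33]), array([ 0.27,  0.34,  1.69, -0.  ,  1.11,  0.33]), array([-0.46,  0.67,  1.45,  0.27,  1.13, -0.49]), array([-0.49,  0.56,  1.37,  0.25,  1.32, -0.47])]
yellow 1 [None, None, None, None]
green 0 [array([ 0.24,  0.62,  1.56, -0.  ,  0.96,  0.23]), array([ 0.24,  0.47,  1.5 , -0.  ,  1.17,  0.23]), array([-0.5 ,  0.56,  1.64,  0.27,  1.06, -0.55]), array([-0.54,  0.44,  1.56,  0.25,  1.26, -0.53])]
green 1 [None, None, None, None]
blue 0 [array([ 0.31,  0.4 ,  1.92, -0.  ,  0.82,  0.3 ]), array([ 0.31,  0.22,  1.85, -0.  ,  1.08,  0.3 ]), array([-0.43,  0.8 ,  1.23,  0.26,  1.21, -0.43]), array([-0.46,  0.7 ,  1.14,  0.25,  1.39, -0.41])]
blue 1 [None, None, None, None]
```

```bash
cat >> h.py <<'E'
OPEN=52
def f(): return bot.read_state()["ft_force"].round(1)
def do_pick(n):
    p,r=pick(n); q=quat(r)
    bot.move_to(p+[0,0,110],q); bot.move_gripper(OPEN)
    hit=bot.servo_line(p,speed=120,until_force=12); print("pick hit",hit,f())
    bot.move_gripper(20,grip_force=50); print("width",bot.read_state()["grip_width"])
    bot.servo_line(p+[0,0,130],speed=150)
def do_place(n):
    bot.move_to(place(n,-9,110),quat(RD))
    bot.servo_line(place(n,-9,8),speed=150)
    h1=bot.servo_line(place(n,-9,-3),speed=25,until_force=5)
    s=bot.read_state(); loc=RD.inv().apply(s["ee_pos"]-OD); print("down",h1,loc.round(1),f())
    h2=bot.servo_line(OD+RD.apply([LANE[n],-20,loc[2]+.5]),speed=25,until_force=5)
    s=bot.read_state(); loc=RD.inv().apply(s["ee_pos"]-OD); print("slide",h2,loc.round(1),f())
    bot.move_gripper(OPEN-4)
    bot.servo_line(s["ee_pos"]+RD.apply([0,0,110]),speed=150); print(bot.read_state()["clock"])
def snap(tag):
    for n in("top","side"):
        c=bot.read_camera(n); cv2.imwrite(f"pics/{n}{tag}.png",c["image"]); np.savez(f"{n}{tag}.npz",**c)
E
python3 - <<'E'
from h import *
do_pick("blue"); do_place("blue"); snap("1")
E
```

```text
pick hit False [ 0.2 -0.5  1.1]
width 29.46318248169374
down True [99.4 -9.1 26.9] [-0.5 -0.8  4.6]
slide True [ 99.  -15.5  26.8] [-0.1 -5.7  4.2]
9.05
```

View pics/side1.png

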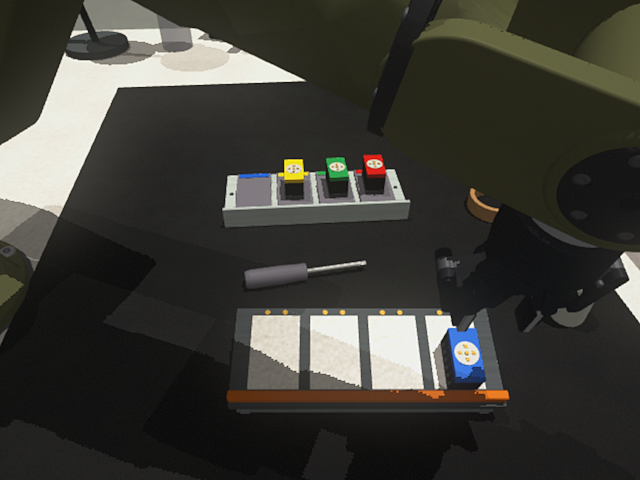

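Blue stands upright in the farthest lane at about (465,358), against the cleat, and the numbers agree (contact at y = −15.5, against −14 expected). I'll run the rest with guards on the grip width and the contacts.

```bash
python3 - <<'E'
from h import *
for n in("yellow","green","red"):
    do_pick(n); w=bot.read_state()["grip_width"]
    if abs(w-29.5)>1.5: print("bad grip",n,w); break
    do_place(n)
else:
    bot.move_to(np.array([400,150,300.]),quat(R.identity()))
    bot.move_joints([1.259,.3,1.521,0,1.321,-.067])
snap("2"); print(bot.read_state()["clock"])
E
cat > chk.py <<'E'
from h import *
import sys
for n in("top","side"):
    c=dict(np.load(f"{n}{sys.argv[1]}.npz")); P=cloud(c)
    for k,(m,_) in lamps(c).items():
        q=RD.inv().apply((P-OD).reshape(-1,3)).reshape(P.shape)
        m=m&(q[...,2]>36)&(q[...,2]<46)&(abs(q[...,0]-LANE[k])<40)&(abs(q[...,1])<70); r=cv2.minAreaRect(q[m][:,:2].astype(np.float32))
        print(n,k,m.sum(),np.round(r[0],1),np.round(r[1],1),round(r[2],1),np.median(q[m][:,2]).round(1))
E
python3 chk.py 2
```

```text
pick hit False [-0.3  0.4  0.7]
width 29.624041188816722
down True [33.3 -9.1 26.9] [-0.6 -0.   3.5]
slide True [ 32.9 -16.5  26.9] [-0.7  0.5  5.6]
17.5667
pick hit False [-0.3  0.4 -0.2]
width 29.376307275003214
down True [-32.7  -9.2  26.9] [-0.4 -0.   3.5]
slide True [-33.1 -16.   27. ] [-0.1  2.1  5.5]
25.8333
pick hit False [ 0.5 -0.5  0.3]
width 29.486924944660082
down True [-98.6  -9.2  27. ] [-1.6 -0.1  5.3]
slide True [-98.8 -12.2  27. ] [-0.9 -4.2  3.6]
34.1583
37.3833
top red 386 [-99.  -11.4] [56.9 30. ] 89.9 40.3
top yellow 346 [ 32.4 -15.2] [57.2 30.1] 89.8 40.6
top green 284 [-33.4 -14.4] [56.7 28.8] 89.7 40.4
top blue 340 [ 98.3 -14.3] [30.9 57.9] 0.3 40.4
side red 1058 [-98.5 -12.9] [29.5 56.4] 0.1 39.3
side yellow 1112 [ 33.  -16.1] [56.  30.3] 89.7 39.2
side green 986 [-32.8 -15.7] [55.2 29.2] 89.5 39.4
side blue 1085 [ 98.8 -15.1] [57.2 30.2] 89.6 39.2
```

View pics/side2.png

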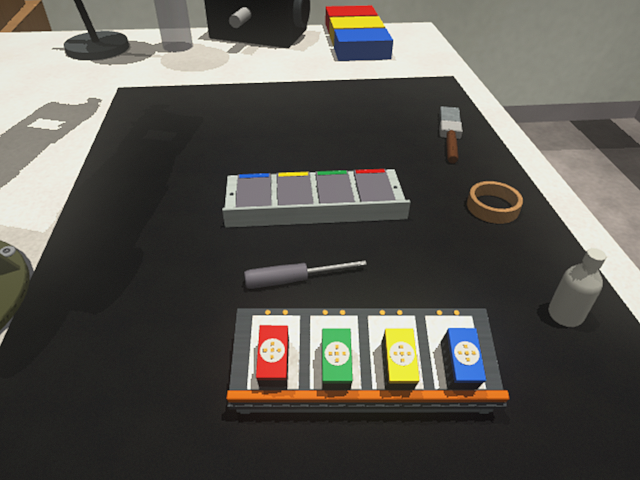

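All four lamps stand upright in the right lanes: red (272,352), green (337,353), yellow (401,352), blue (467,353). Red stopped about 3 mm short of the cleat, which is within tolerance. There is time to regrip it and slide it home.

```bash
python3 - <<'E'
from h import *
q=quat(RD); n="red"
bot.move_to(np.array([400,0,300.]),quat(R.identity())); bot.move_gripper(48)
bot.move_to(place(n,-12.5,110),q); bot.servo_line(place(n,-12.5,1.2),speed=150,until_force=12)
bot.move_gripper(20,grip_force=40); print(bot.read_state()["grip_width"])
h=bot.servo_line(place(n,-20,1.2),speed=20,until_force=9); s=bot.read_state(); print(h,RD.inv().apply(s["ee_pos"]-OD).round(1),f())
bot.move_gripper(48); bot.servo_line(s["ee_pos"]+RD.apply([0,0,110]),speed=150)
bot.move_to(np.array([400,150,300.]),quat(R.identity())); bot.move_joints([1.259,.3,1.521,0,1.321,-.067])
snap("3"); print(bot.read_state()["clock"])
E
python3 chk.py 3
```

```text
29.57426178439855
True [-98.4 -16.1  28.3] [0.2 2.1 5.6]
46.6083
top red 381 [-98.8 -15.2] [57.1 30. ] 89.7 40.4
top yellow 353 [ 32.3 -14.9] [30.8 57.8] 0.9 40.6
top green 284 [-33.6 -14.9] [28.8 56.4] 1.4 40.4
top blue 342 [ 98.5 -14.3] [58.6 31.2] 89.1 40.2
side red 1065 [-98.1 -16.2] [29.5 56.3] 0.1 39.4
side yellow 1117 [ 32.9 -16.2] [30.4 56.2] 0.4 39.3
side green 983 [-32.7 -15.8] [55.5 29.3] 89.6 39.4
side blue 1092 [ 99.1 -15.3] [57.  30.5] 89.6 39.2
```

View pics/side3.png

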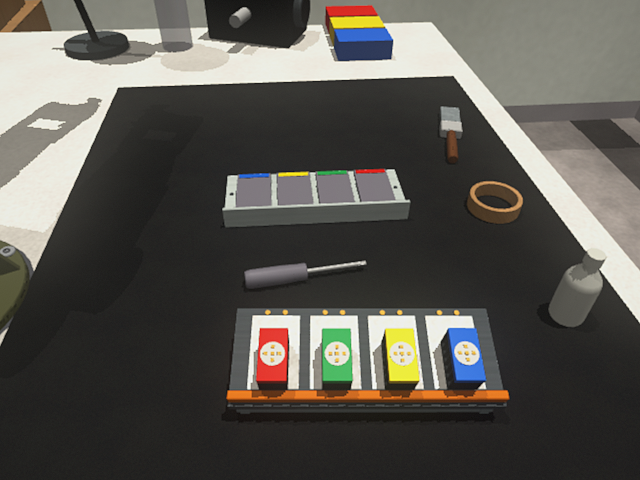

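All four lamps are now in line against the cleat, red at (272,357). Handing in.

```bash
python3 -c "
from rig import bot
bot.finish_job(); print(bot.read_state()['clock'])"
```

```text
the job is handed in; nothing more can be done
the job is handed in; nothing more can be done
```

I moved all four lamps to the test stand in reverse order and handed the job in at about 47 s. From near to far the lanes now hold red, green, yellow and blue.

- **Regrip:** Red first stopped about 3 mm short of the cleat, so I gripped it again and slid it home.
- **Position:** In the last pictures, each lamp is within about 1 mm of its lane's centre line, flat on the slope, and within about 1.5° of square. The arm was back at its start pose, clear of everything.
- **Disagreement:** The measured y is −14.3 to −16.2 mm, where a lamp touching the cleat should read −14. I take the 1–2 mm difference as my error in locating the deck plus the camera calibration, because the slides of all four ended in a force contact there. The two cameras differ by about 1 mm in y and in height.

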